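# Hold the long tin up at the back of the tin rack

## Task

On the counter stands a sloping two-lane tin rack with one tin lying at the foot of each lane. With the fingertips, slowly roll the long tin up its lane until it rests right against the back stop, never letting it run back down and without lifting it, and finish while still holding it there against the stop, so that I can wipe the foot of the lane. Leave the short tin and everything else where they are.

Things in the scene. Friction and masses are not known exactly. Their poses are not given: they have to be found in the camera images.
- deck: Sloping sheet-steel deck of the fixed tin rack, rising 8 degrees away from the robot. Origin: on its running surface at the low front end, midway between the two lanes, 24 mm above the counter; x points up the slope, y to the left across the lanes, z square to the deck. Front lip: inner face at x = 0, 14 mm high, 3 mm thick. Lanes: 122 mm wide, centred at y = +62.5 and -62.5 mm, 225 mm long.
- back_stop (a point): Back stop of the rack: an upright 3 mm plate across the top end of both lanes, square to the deck, its top edge 66 mm above the deck. This point: on its face (x = 225 mm on the deck), midway between the lanes, 43.5 mm above the deck. The lanes' side walls and the middle divider are 3 mm thick and 37 mm high. Rolling the tin up takes some 2 to 6 N, more if rushed.
- long_tin: The long tin: closed steel food tin, plain paper label, 87 mm diameter, 116 mm long, 0.4 to 0.8 kg, smooth. Lies on its side across either lane (axis along the deck's y) against the front lip, its centre at x = 32 mm, 43.5 mm off the deck; rolls freely, runs back if let go. At the back stop its centre is at x = 181.5 mm. Origin: centre of the tin; y is its axis, x and z turn as it rolls.
- short_tin: The short tin, to be left alone: same tin and label, 87 mm in diameter but only 58 mm long, lying against the front lip in the other lane. Origin and axes as for the long tin.
- blue_bottle: Bystander: cobalt-blue glass bottle, 72 mm in diameter, 290 mm tall, standing on the counter to the left of the rack's far end. Origin: centre of its base.
- juice_jar: Bystander: dark red juice jar with white lid, 84 mm in diameter, 150 mm tall, standing to the right of the rack. Origin: centre of its base.
- tumbler: Bystander: clear glass tumbler, 72 mm across the rim, 95 mm tall, standing to the left of the rack. Origin: centre of its base.
- copper_cup: Bystander: small copper measuring cup, 72 mm across, 50 mm tall, with a straight wooden handle that reaches 150 mm from its centre along its x axis at 50 mm height; to the right of the rack's low end. Origin: centre of its base.
- steel_bowl: Bystander: stainless mixing bowl, 150 mm across, 75 mm tall, on the right of the counter. Origin: centre of its base.
- pepper_mill: Bystander: dark wooden pepper mill, 56 mm across, 158 mm tall, on the left of the counter. Origin: centre of its base.
There are look-alikes about, which are no part of the job. Leave any orange or purple look-alike of the long_tin alone.

How it is judged (in metres and radians):
On the way, in this order (a step that is already met when the one before it is completed fails the run):
1. the long tin is half-way up its lane, with the fingers on it (x of long_tin in the frame of deck between 0.105 and 0.165 m and distance between the grasp point and long_tin below 0.15 m), for 0.05 s.
2. the long tin rests against the back stop with the fingers on it (x of long_tin in the frame of deck above 0.1785 m and contact force between the fingers and long_tin above 0.3 N), for 0.2 s.
At the end, for the whole second after the job is handed in: The long tin lies on the deck in its lane, within 3 mm of the back stop, square to the lane and at rest, and the fingers still press on it (more than 0.3 N) and hold it there; the short tin is still at its lip (all of step 2 and z of long_tin in the frame of deck between 0.0405 and 0.0475 m and angle between the y axis of long_tin and the y axis of deck, either way round below 0.08 rad and linear speed of long_tin below 0.02 m/s and distance of short_tin from where it was at the start of the episode below 0.015 m); the arm keeps its last pose, push and grip.
It fails at once if the long tin was lifted off the deck (z of long_tin in the frame of deck above 0.0515 m).
It fails at once if the long tin was flung or left to run (over 0.4 m/s) (linear speed of long_tin above 0.4 m/s).
It fails at once if the long tin was running back or rolling free on the slope, out of touch of the fingers (over 0.18 m/s) (linear speed of long_tin above 0.18 m/s and contact force between the fingers and long_tin below 0.01 N).
It fails at once if the short tin was moved from its place (distance of short_tin from where it was at the start of the episode above 0.015 m).
It fails at once if something else on the counter was pushed aside or knocked over (distance of any of blue_bottle, juice_jar, tumbler, copper_cup, steel_bowl, pepper_mill from where it was at the start of the episode above 0.02 m or angle between any of blue_bottle, juice_jar, tumbler, pepper_mill's own z axis and vertical above 0.4 rad).
It also fails if it takes over 35 s, if anything falls off the work surface, if the arm or the gripper's body presses on something with over 40 N, if the wrist force passes 120 N, or if a joint passes its speed limit or range.

## Robot

A 6-joint arm with a two-finger parallel gripper is mounted at the origin on the work surface. World frame = base frame: x ahead of the robot, y to its left, z up, the work surface at z = 0. Lengths are in mm, angles in rad, forces in N, time in s.
With the tool pointing down it reaches from about 350 to 775 mm from the base axis. Payload 7.3 kg.
Tool frame: the origin (TCP) lies midway between the tips of the shut fingers; the grasp point (between the pads) lies 19 mm behind it; z points along the fingers, x is the direction in which the jaws open and shut, and the axes are right-handed (so a half turn about z gives the same grasp; the last joint's range is limited). The gripper opens to 92 mm and grips with 3 to 60 N. Pads are 19 mm wide; open, the fingers measure 130 mm over their backs; the gripper's body (75 mm by 190 mm) begins 47 mm behind the grasp point.
Start: joints at [-1.411, 0.342, 1.524, -0, 1.275, -0.146], TCP at [158.077, -500.656, 226.741] pointing down, gripper open.
Joint ranges: [-2.53, 2.53], [-0.77, 2.02], [0.04, 2.7], [-1, 4.14], [0.28, 2.66], [-3.11, 3.11]. Speed limits (rad/s): [2.57, 2.57, 3.14, 3.14, 3.14, 3.14].

## Interface

Orientations are given as [roll, pitch, yaw] about the fixed x, y, z axes, in that order (R = Rz(yaw) Ry(pitch) Rx(roll)).
In Python, from plant import bot gives the robot as it stands.
- The arm moves only by the shell command python3 -m pendant 'ROWS' [OPENING]. ROWS is JSON, a list of rows, each an object with "linear": the shift along the world's x, y, z in mm, a list of three; "twist": the turn about the world's z in degrees. In form: [{"linear": [x, y, z], "twist": twist}, ...]. A call has 1 to 20 rows; each row is the pose to reach, as a shift and turn from the pose commanded when the call began; what a row does not reach only later rows make up. A row lasts 1/8 s, in which the tool goes at most 62.5 mm and 10.7 degrees, less where a joint would pass 70% of its speed; a pose out of reach is approached as far as the arm can. A call with a gripper value outside its range is refused whole. OPENING is the closure in counts, from 0 (fully open) to 255 (shut), set as the call begins (- or left out, the last holds). The fingers move at their own pace and stop on an object; the grip force is fixed at half the most. Time passes only in rows, so rows that repeat a pose let the fingers close. It gives the time, the measured TCP pose, the force and the opening at its end, in the units of the state.
- bot.get_obs(): the state, without advancing time (a new reading comes with each control period).
- bot.capture(name): name is "scene" or "top" or "wrist"; returns a dict with "frame" (420x560x3 uint8, blue, green, red), "z_map" (420x560 float32, mm along the optical axis (not along the pixel's ray), 0 where there is no reading), "fx", "fy", "cx", "cy" (pixels), "k1" (the pictures are not rectified: a ray, as slopes to the right and down, at radius r is drawn at 1 + k1 r^2 times it, then the intrinsics apply), "rvec" (rotation vector, rad) and "tvec" (3), from world to camera coordinates, as OpenCV has them. Camera axes: x right, y down, z forward; pixel columns grow to the right and rows downward; lengths in mm; the calibration is good to about 2 mm. A picture is of the moment at which its call begins.
- bot.close_job(): hands the job in, once; it reports no verdict.
The state is a dict: "time": time; "joint_positions": joint angles; "dq": joint speeds; "tau": joint torques, N m; "tool_pos": TCP position; "tcp_rot": TCP orientation; "contact_force": force on the tool from outside, world axes, zero at the start; "moment": the same for the moment, N m; "grip_width": finger opening in mm.
Only numpy, scipy, OpenCV 4.12 (cv2) and the standard library are available. Lean on these libraries where they do the work, as an engineer would, in place of code of your own. Each camera call takes 0.05 s, during which the arm holds its last target. There are 200 camera calls.

## Working session

There is one attempt and no reset: what is moved stays moved. The work goes in short steps, Python scripts to look and compute and a shell command to move; the robot and the scene stay as the last step left them, time stands still between calls to the robot, and variables do not carry over. Pictures are saved under pics/ and viewed, about 8 in all and at most 12, crops included, and the job is handed in when it is done.

```bash
mkdir -p pics; cat > h.py <<'E'
import numpy as np, cv2
from plant import bot
def cap(n,f):
    c=bot.capture(n); cv2.imwrite(f,c["frame"]); np.savez(f[:-4]+'.npz',**c); return c
def w(c,u,v,d=None):
    x=(u-c["cx"])/c["fx"]; y=(v-c["cy"])/c["fy"]; k=float(c["k1"]); a,b=x,y
    for _ in range(20):
        s=1+k*(a*a+b*b); a,b=x/s,y/s
    z=c["z_map"][int(round(v)),int(round(u))] if d is None else d
    R=cv2.Rodrigues(np.array(c["rvec"],float))[0]
    return R.T@(np.array([a*z,b*z,z])-np.array(c["tvec"]).ravel())
E
python3 - <<'E'
from h import *
for n in("scene","top"): cap(n,f"pics/{n}1.png")
o=bot.get_obs(); print({k:np.round(v,3) for k,v in o.items()})
E
```

```text
{'time': np.float64(0.1), 'joint_positions': array([-1.411,  0.343,  1.525, -0.   ,  1.275, -0.146]), 'dq': array([-0.   , -0.002, -0.001, -0.   , -0.   ,  0.002]), 'tau': array([ 2.000e-03, -4.320e+01, -2.447e+01,  7.200e-02,  5.300e-02,
       -0.000e+00]), 'tool_pos': array([ 157.988, -500.294,  226.131]), 'tcp_rot': array([-3.141e+00,  1.000e-03, -1.265e+00]), 'contact_force': array([ 0.3  , -0.276, -0.287]), 'moment': array([-0.044, -0.023, -0.01 ]), 'grip_width': np.float64(91.822)}
```

View pics/scene1.png

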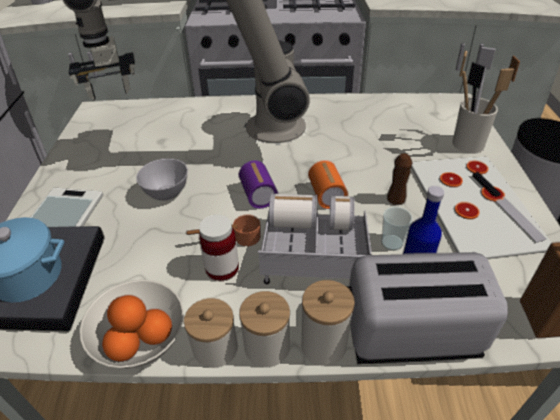

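View pics/top1.png

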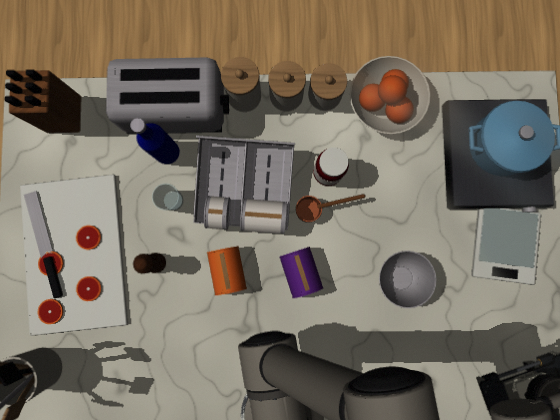

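The top view shows the rack spanning about (196–294, 137–232). The long tin is in the right lane at about (266,216) and the short tin in the left at about (217,212). The purple and orange look-alikes lie in front of the rack. Next I'll enlarge the rack.

```bash
python3 - <<'E'
from h import *
f=cv2.imread("pics/top1.png")[125:245,185:345]
cv2.imwrite("pics/crop1.png",cv2.resize(f,None,fx=5,fy=5,interpolation=cv2.INTER_CUBIC))
c=dict(np.load("pics/top1.npz"))
for v in range(130,245,5): print(v,*[np.round(w(c,u,v)).astype(int) for u in(225,266)])
E
```

```text
130 [784 157   1] [783  41  -2]
135 [770 157  -1] [767  41   1]
140 [731 146  99] [754  41  -2]
145 [728 151  54] [725  39  59]
150 [715 152  51] [713  40  52]
155 [702 152  47] [699  40  51]
160 [687 152  50] [686  40  47]
165 [675 153  44] [673  40  45]
170 [661 153  43] [659  41  44]
175 [647 153  44] [645  41  44]
180 [635 154  35] [632  41  43]
185 [620 153  38] [619  41  36]
190 [606 153  39] [605  41  35]
195 [593 154  35] [591  42  36]
200 [572 147  96] [578  42  34]
205 [558 145 112] [557  40 102]
210 [545 145 114] [543  40 111]
215 [532 145 113] [530  40 115]
220 [519 146 108] [518  40 111]
225 [507 147  99] [505  41 103]
230 [499 158  -1] [493  41  91]
235 [485 158   1] [484  44   0]
240 [471 159  -7] [470  44   3]
```

View pics/crop1.png

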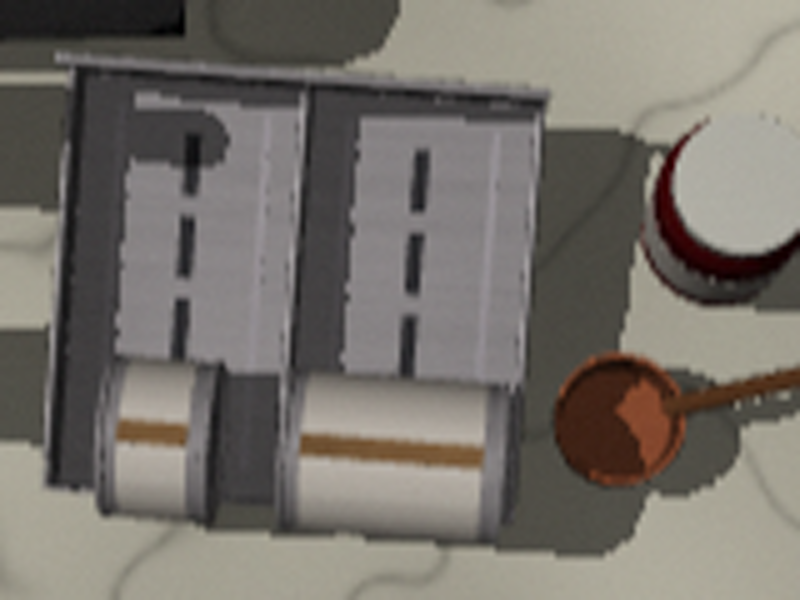

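```bash
cat > fit.py <<'E'
from h import *
from scipy.optimize import least_squares
from scipy.spatial.transform import Rotation as Ro
c=dict(np.load("pics/top1.npz"))
def proj(P):
    R=cv2.Rodrigues(c["rvec"].astype(float))[0]; q=P@R.T+c["tvec"].ravel()
    a=q[:,:2]/q[:,2:]; a=a*(1+float(c["k1"])*(a**2).sum(1,keepdims=True))
    return a*[float(c["fx"]),float(c["fy"])]+[float(c["cx"]),float(c["cy"])]
def T(p,P): return np.r_[p[0],p[1],24]+P@Ro.from_euler('ZY',[p[2],-np.radians(8)]).as_matrix().T
P=np.array([[228,126.5,66],[228,-126.5,66],[225,0,37],[-3,125,37]])
uv=np.array([[57,53],[549,91],[307,92],[47,487]])/5+[184.6,124.6]
s=least_squares(lambda p:(proj(T(p,P))-uv).ravel(),[500,90,-.08]); p=s.x
print(p,np.round(s.fun,1))
for q in([32,-62.5,43.5],[181.5,-62.5,43.5],[225,-62.5,66]): print(q,T(p,np.array([q])))
# tins from depth
for nm,(u0,u1,v0,v1) in dict(long=(246,281,203,229),short=(209,222,200,226)).items():
    pts=np.array([w(c,u,v) for u in range(u0,u1) for v in range(v0,v1)]); pts=pts[pts[:,2]>85]
    def f(q): # axis centre x at y=mid, z, yaw
        m=pts[:,1].mean(); d=pts-[q[0],m,q[1]]; n=np.array([np.cos(q[2]),np.sin(q[2])])
        return np.hypot(d[:,:2]@n,d[:,2])-43.5
    r=least_squares(f,[525,70,-.08],loss='soft_l1'); print(nm,r.x,pts[:,1].mean(),np.abs(r.fun).mean())
E
python3 fit.py
```

```text
[ 5.11499319e+02  1.11338189e+02 -9.40447573e-02] [ 0.8  0.2 -0.2  0.1  0.2 -1.6 -0.8  1.3]
[32, -62.5, 43.5] [[531.15145299  46.70713064  71.53020022]]
[181.5, -62.5, 43.5] [[678.54232551  32.80478156  92.33657881]]
[225, -62.5, 66] [[718.3110756   29.0536738  120.67164025]]
long [ 5.30329197e+02  7.00272844e+01 -9.81152731e-02] 47.71315737694099 8.364048191436853
short [541.22789154  69.93558662  -3.22869874] 171.57805343506575 1.6998392059506642
```

```bash
python3 - <<'E'
from h import *
c=dict(np.load("pics/top1.npz"))
def reg(n,u0,u1,v0,v1,zl,zh):
    p=np.array([w(c,u,v) for u in range(u0,u1) for v in range(v0,v1)]); p=p[(p[:,2]>zl)&(p[:,2]<zh)]
    print(n,np.round(np.percentile(p,1,axis=0)),np.round(np.percentile(p,99,axis=0)))
reg("jar",300,355,145,190,130,170); reg("purple",275,328,243,302,35,100); reg("orange",203,250,243,302,35,100)
E
python3 -m pendant '[{"linear":[28,50,0],"twist":-5},{"linear":[56,100,0],"twist":-10},{"linear":[83,150,0],"twist":-15},{"linear":[111,200,0],"twist":-20},{"linear":[138,250,0],"twist":-22.9},{"linear":[166,300,0],"twist":-22.9},{"linear":[193,350,0],"twist":-22.9},{"linear":[221,400,0],"twist":-22.9},{"linear":[248,450,0],"twist":-22.9},{"linear":[276,500,0],"twist":-22.9},{"linear":[290,530,0],"twist":-22.9},{"linear":[302,551,0],"twist":-22.9},{"linear":[302,551,0],"twist":-22.9},{"linear":[302,551,0],"twist":-22.9}]' 116
```

```text
jar [ 625. -165.  134.] [693. -97. 154.]
purple [323. -99.  49.] [443.   1.  90.]
orange [332. 102.  47.] [448. 194.  90.]
time: 1.85
tool_pos: [459.6, 49.9, 226.4]
tcp_rot: [3.141, -0.0, -1.665]
contact_force: [0.0, -0.3, 0.2]
grip_width: 50.1
```

```bash
python3 -m pendant '[{"linear":[0,3,-40]},{"linear":[0,3,-80]},{"linear":[0,3,-115]},{"linear":[0,3,-140]},{"linear":[0,3,-155]},{"linear":[0,3,-162]},{"linear":[0,3,-162]},{"linear":[0,3,-162]}]' && python3 - <<'E'
from h import *
c=cap("scene","pics/scene2.png"); f=c["frame"][100:310,200:480]
cv2.imwrite("pics/crop2.png",cv2.resize(f,None,fx=2.8,fy=2.8,interpolation=cv2.INTER_CUBIC))
E
```

```text
schema error: expected keys linear, twist
```

```bash
python3 -m pendant '[{"linear":[0,3,-40],"twist":0},{"linear":[0,3,-80],"twist":0},{"linear":[0,3,-115],"twist":0},{"linear":[0,3,-140],"twist":0},{"linear":[0,3,-155],"twist":0},{"linear":[0,3,-162],"twist":0},{"linear":[0,3,-162],"twist":0},{"linear":[0,3,-162],"twist":0}]' && python3 - <<'E'
from h import *
c=cap("scene","pics/scene2.png"); f=c["frame"][100:310,200:480]
cv2.imwrite("pics/crop2.png",cv2.resize(f,None,fx=2.8,fy=2.8,interpolation=cv2.INTER_CUBIC))
E
```

```text
time: 2.85
tool_pos: [460.5, 53.1, 65.4]
tcp_rot: [-3.14, -0.0, -1.665]
contact_force: [-0.2, 0.5, -0.4]
grip_width: 50.2
```

View pics/crop2.png

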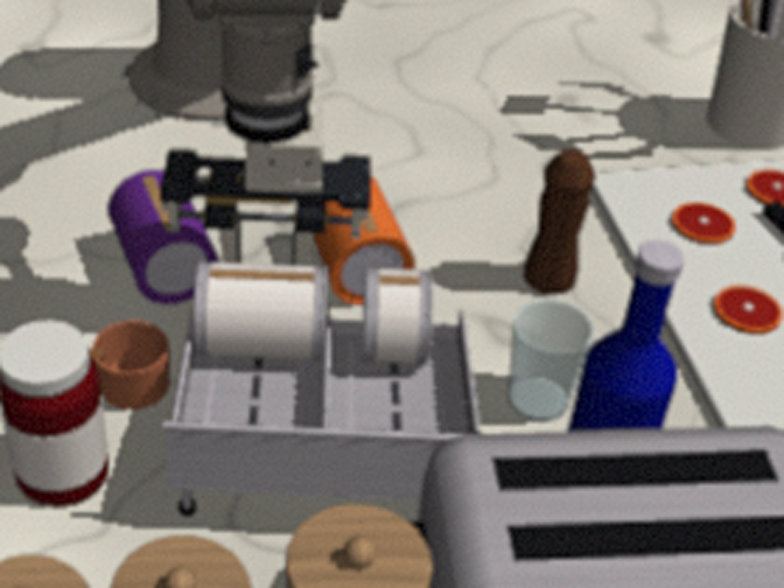

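The fingers stand centred behind the long tin, between the two look-alikes and touching neither. I'll begin a slow push.

```bash
python3 -m pendant '[{"linear":[5,-0.5,0],"twist":0},{"linear":[9,-0.8,0],"twist":0},{"linear":[12,-1.1,0],"twist":0},{"linear":[14,-1.3,0],"twist":0},{"linear":[16,-1.5,0],"twist":0},{"linear":[18,-1.7,0],"twist":0},{"linear":[20,-1.9,0.3],"twist":0},{"linear":[22,-2.1,0.6],"twist":0},{"linear":[24,-2.3,0.9],"twist":0},{"linear":[26,-2.5,1.2],"twist":0},{"linear":[29,-2.7,1.6],"twist":0},{"linear":[32,-3,2],"twist":0}]' && python3 - <<'E'
from h import *
c=cap("scene","pics/scene3.png"); f=c["frame"][100:310,200:480]
cv2.imwrite("pics/crop3.png",cv2.resize(f,None,fx=2.8,fy=2.8,interpolation=cv2.INTER_CUBIC))
E
```

```text
time: 4.4
tool_pos: [492.3, 50.3, 66.8]
tcp_rot: [-3.141, -0.0, -1.665]
contact_force: [-2.4, 0.2, 1.6]
grip_width: 50.1
```

View pics/crop3.png

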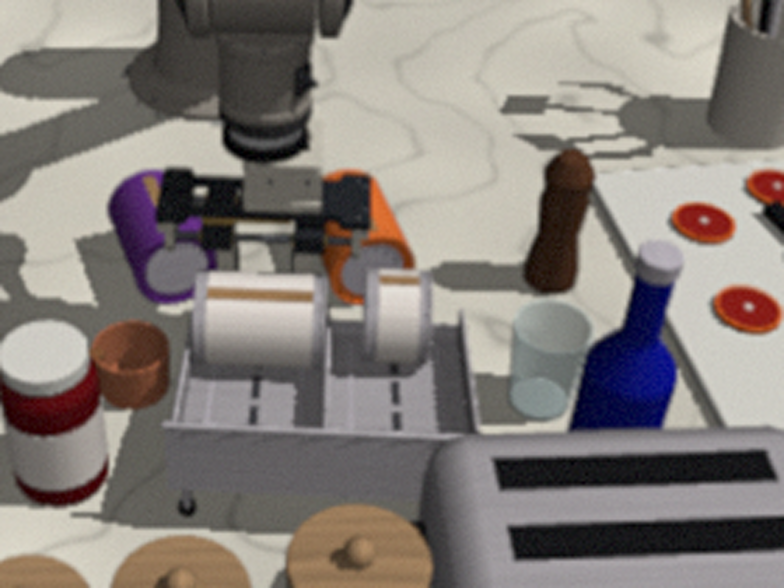

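Contact is made, with about 2.4 N of push. The stripe has turned and the tin is rolling squarely, so I'll continue up the lane.

```bash
python3 -m pendant '[{"linear":[4,-0.4,0.6],"twist":0},{"linear":[8,-0.8,1.1],"twist":0},{"linear":[12,-1.1,1.7],"twist":0},{"linear":[16,-1.5,2.3],"twist":0},{"linear":[20,-1.9,2.8],"twist":0},{"linear":[24,-2.3,3.4],"twist":0},{"linear":[28,-2.6,3.9],"twist":0},{"linear":[32,-3,4.5],"twist":0},{"linear":[36,-3.4,5.1],"twist":0},{"linear":[40,-3.8,5.6],"twist":0},{"linear":[44,-4.1,6.2],"twist":0},{"linear":[48,-4.5,6.8],"twist":0},{"linear":[52,-4.9,7.3],"twist":0},{"linear":[56,-5.3,7.9],"twist":0},{"linear":[60,-5.6,8.5],"twist":0},{"linear":[64,-6,9],"twist":0},{"linear":[68,-6.4,9.6],"twist":0},{"linear":[72,-6.8,10.2],"twist":0},{"linear":[76,-7.1,10.7],"twist":0},{"linear":[80,-7.5,11.3],"twist":0}]' && python3 - <<'E'
from h import *
c=cap("scene","pics/scene4.png"); f=c["frame"][100:310,200:480]
cv2.imwrite("pics/crop4.png",cv2.resize(f,None,fx=2.8,fy=2.8,interpolation=cv2.INTER_CUBIC))
E
```

```text
time: 6.95
tool_pos: [572.3, 42.9, 78.0]
tcp_rot: [3.141, -0.0, -1.665]
contact_force: [-2.3, 0.4, 1.7]
grip_width: 50.1
```

View pics/crop4.png

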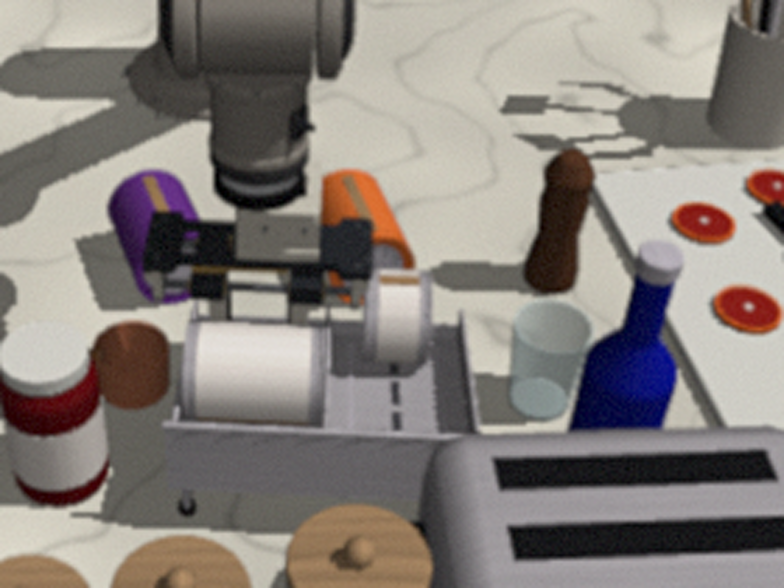

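The tin is past half-way with the push steady at 2.3 N. The stop is expected at a TCP x of about 625, so I'll slow down as it gets near.

```bash
python3 -m pendant '[{"linear":[4,-0.4,0.6],"twist":0},{"linear":[8,-0.8,1.1],"twist":0},{"linear":[12,-1.1,1.7],"twist":0},{"linear":[16,-1.5,2.3],"twist":0},{"linear":[20,-1.9,2.8],"twist":0},{"linear":[24,-2.3,3.4],"twist":0},{"linear":[28,-2.6,3.9],"twist":0},{"linear":[32,-3,4.5],"twist":0},{"linear":[36,-3.4,5.1],"twist":0},{"linear":[40,-3.8,5.6],"twist":0},{"linear":[42,-3.9,5.9],"twist":0},{"linear":[44,-4.1,6.2],"twist":0},{"linear":[46,-4.3,6.5],"twist":0},{"linear":[47,-4.4,6.6],"twist":0}]'
```

```text
time: 8.75
tool_pos: [619.2, 38.4, 84.7]
tcp_rot: [-3.142, -0.0, -1.665]
contact_force: [-3.1, -0.2, 1.3]
grip_width: 49.9
```

```bash
python3 -m pendant '[{"linear":[1,-0.1,0.1],"twist":0},{"linear":[2,-0.2,0.3],"twist":0},{"linear":[3,-0.3,0.4],"twist":0},{"linear":[3,-0.3,0.4],"twist":0}]'
```

```text
time: 9.25
tool_pos: [622.3, 38.1, 85.1]
tcp_rot: [-3.141, -0.0, -1.665]
contact_force: [-0.7, 0.0, 0.6]
grip_width: 50.4
```

```bash
python3 -m pendant '[{"linear":[0.7,-0.1,0.1],"twist":0},{"linear":[1.4,-0.1,0.2],"twist":0},{"linear":[2,-0.2,0.3],"twist":0},{"linear":[2,-0.2,0.3],"twist":0}]'
```

```text
time: 9.75
tool_pos: [624.2, 37.9, 85.3]
tcp_rot: [-3.141, -0.0, -1.665]
contact_force: [-2.3, -0.2, 1.7]
grip_width: 50.3
```

```bash
python3 -m pendant '[{"linear":[0.7,-0.1,0.1],"twist":0},{"linear":[1.4,-0.1,0.2],"twist":0},{"linear":[1.4,-0.1,0.2],"twist":0}]'
```

```text
time: 10.12
tool_pos: [625.7, 37.8, 85.6]
tcp_rot: [-3.141, -0.0, -1.665]
contact_force: [-1.9, 0.0, 0.4]
grip_width: 49.9
```

```bash
python3 -m pendant '[{"linear":[0.5,0,0.1],"twist":0},{"linear":[1,-0.1,0.1],"twist":0},{"linear":[1,-0.1,0.1],"twist":0}]'
```

```text
time: 10.5
tool_pos: [626.0, 37.8, 85.6]
tcp_rot: [3.14, -0.0, -1.665]
contact_force: [-5.5, 1.1, 2.1]
grip_width: 50.3
```

```bash
python3 -m pendant '[{"linear":[0.5,0,0.1],"twist":0},{"linear":[1,-0.1,0.1],"twist":0},{"linear":[1,-0.1,0.1],"twist":0}]'
```

```text
time: 10.88
tool_pos: [626.1, 37.8, 85.6]
tcp_rot: [3.138, -0.0, -1.665]
contact_force: [-8.9, 0.7, 4.9]
grip_width: 50.3
```

```bash
python3 - <<'E'
from h import *
c=cap("top","pics/top5.png"); f=c["frame"][125:245,185:345]
cv2.imwrite("pics/crop5.png",cv2.resize(f,None,fx=5,fy=5,interpolation=cv2.INTER_CUBIC))
o=bot.get_obs(); print(o["tool_pos"],o["contact_force"])
E
```

```text
[626.07366344  37.81030513  85.60497808] [-8.86010451  1.44752035  5.2072444 ]
```

View pics/crop5.png

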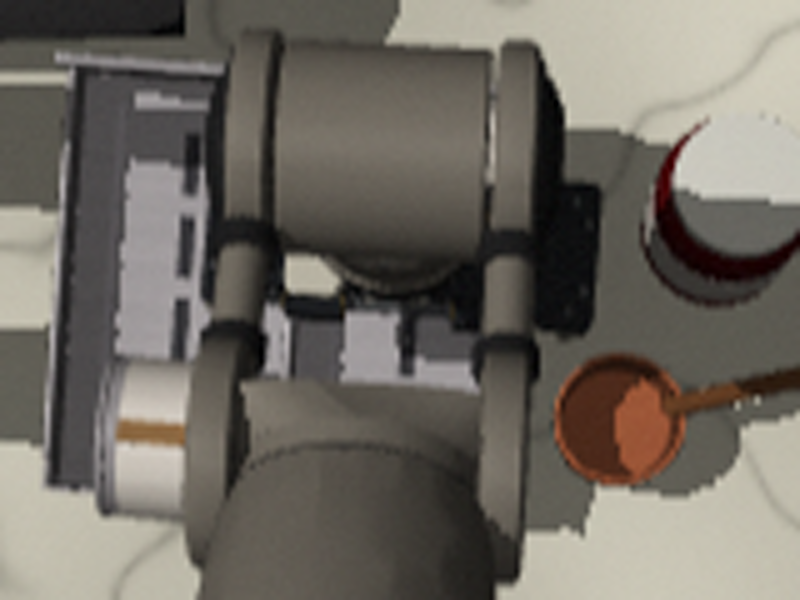

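The TCP has stalled at 626.1 while the push has risen to 9 N, so the tin is against something firm. The stop was expected at about 625. The arm hides the tin in the top view, so I'll confirm from the scene camera.

```bash
python3 - <<'E'
from h import *
c=cap("scene","pics/scene6.png"); f=c["frame"][160:310,230:430]
cv2.imwrite("pics/crop6.png",cv2.resize(f,None,fx=4,fy=4,interpolation=cv2.INTER_CUBIC))
o=bot.get_obs(); print(o["time"],o["tool_pos"],o["contact_force"],o["moment"])
from scipy.optimize import least_squares
from scipy.spatial.transform import Rotation as Ro
M=Ro.from_euler('ZY',[-0.094,-np.radians(8)]).as_matrix()
g=np.array([(w(c,u,v)-[511.5,111.3,24])@M for u in range(255,330) for v in range(200,265)])
g=g[(g[:,2]>68)&(g[:,2]<95)&(g[:,0]>140)&(abs(g[:,1]+62)<50)]
for y in(-100,-80,-62,-45,-25):
    q=g[abs(g[:,1]-y)<10]
    r=least_squares(lambda a:np.hypot(q[:,0]-a[0],q[:,2]-a[1])-43.5,[175,43],loss='soft_l1'); print(y,len(q),r.x)
E
```

```text
10.975 [626.09754908  37.79210349  85.60344846] [-8.19076362  1.00854806  4.12362456] [0.15186908 1.34919162 0.06508092]
-100 224 [178.76452095  45.4048356 ]
-80 187 [182.12882992  43.39283434]
-62 178 [182.44348879  43.36910302]
-45 188 [182.87541302  43.41605923]
-25 231 [178.23059279  45.37928585]
```

View pics/crop6.png

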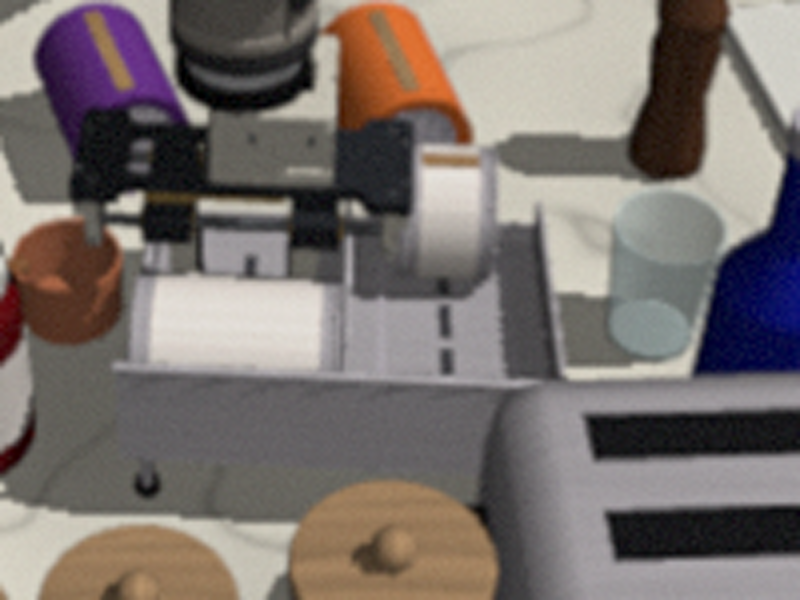

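The tin lies square against the stop. The fitted centre is x ≈ 182.4, z ≈ 43.4 mm, and the slope along its axis is about 0.02 rad. The short tin is still at its lip. I'll hold briefly, then hand in.

```bash
python3 -m pendant '[{"linear":[0,0,0],"twist":0},{"linear":[0,0,0],"twist":0},{"linear":[0,0,0],"twist":0},{"linear":[0,0,0],"twist":0}]' && python3 -c "
from plant import bot
bot.close_job()"
```

```text
time: 11.48
tool_pos: [626.1, 37.8, 85.6]
tcp_rot: [3.138, -0.0, -1.665]
contact_force: [-8.5, 0.7, 4.8]
grip_width: 50.0
the job is handed in; nothing more can be done
```

I rolled the long tin up the right-hand lane at about 32 mm/s, slower near the top, and handed in at 11.5 s with the fingertips still holding it against the back stop. The two fingertips, set 50 mm apart, pushed from behind and stayed between the tin and the foot of the lane all the way.

**Last checks:**
- **Position:** the fitted tin centre was about x = 182.4 mm and z = 43.4 mm on the deck, against the expected 181.5 and 43.5. The difference is within the 2 mm calibration.
- **At the stop:** the push rose to about 8.5 N and the arm stalled at x = 626 mm, where I expected about 625. It stayed steady over the final half second.
- **Squareness:** the tin was square to within about 0.02 rad across its middle part. Fits at its two ends read about 4 mm lower in x, the same at both ends. I put that down to the end rims, but did not check it.
- **Everything else:** in the pictures the short tin, the cup, the tumbler and the two look-alikes looked unmoved. The bottle and jar, where in view, looked unmoved too; I did not check the bowl after the start. I judged all of this by eye and did not measure it. The last top view showed the long tin hidden by the arm, so its position comes from the scene camera only.

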